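# Pack the rectangular pump set into its tote, heaviest part lowest

### The arm

A 7-joint arm with a two-finger parallel gripper is mounted at the origin on the work surface. World frame = base frame: x ahead of the robot, y to its left, z up, the work surface at z = 0. Lengths are in m, angles in degrees, forces in N, time in s.
With the tool pointing down it reaches from about 0.35 to 0.9 m from the base axis. Payload 19.9 kg.
Tool frame: the origin (TCP) lies at the very end of the fingers, on their centre line; the grasp point (between the pads) lies 19 mm behind it; z points along the fingers, y is the line along which they close (so a half turn about z gives the same grasp; the last joint's range is limited). The gripper opens to 94 mm and grips with 3 to 60 N. Pads are 16 mm wide; open, the fingers measure 119 mm over their backs; the gripper's body (75 mm by 177 mm) begins 78 mm behind the grasp point.
Start: joints at [65.403, 23.915, -0.59, 92.452, 0.269, 63.638, -3.037], TCP at [0.236, -0.579, 0.205] pointing down, gripper open.
Joint ranges: [-161.28, 161.28], [-22.2, 115.67], [-73.04, 71.86], [3.21, 147.25], [-68.34, 248.33], [10.77, 114.83], [-161.83, 161.83]. Speed limits (degrees/s): [108.29, 108.29, 136.94, 136.94, 172.46, 172.46, 172.46].

### API

Orientations are given as a 3x3 rotation matrix whose columns are the frame's x, y, z axes.
In Python, from rig import manip gives the robot as it stands.
- The arm moves only by the shell command python3 -m inch 'ROWS'. ROWS is text: rows parted by semicolons, each of 5 numbers parted by spaces: the shift along the tool's x, y, z in units of 1 m (1.0 is 1 m), then the turn about the tool's z in units of 45 degrees (1.0 is 45 degrees), then the closure in counts, from 0 (fully open) to 255 (shut). In form: x y z spin claw; .... A call has 1 to 12 rows; each row is the pose to reach, as a shift and turn from the pose commanded when the call began, along the tool's axes at that moment; what a row does not reach only later rows make up. A row lasts 1/10 s, in which the tool goes at most 50 mm and 8.59 degrees, less where a joint would pass 70% of its speed; a pose out of reach is approached as far as the arm can. A call with a number of a shift or a turn outside -1 to 1 is refused whole. A call with a gripper value outside its range is refused whole. The fingers move at their own pace and stop on an object; the grip force is fixed at half the most. Time passes only in rows, so rows that repeat a pose let the fingers close. It gives the time, the measured TCP pose, the force, the opening and the grip force at its end, in the units of the state.
- manip.get_state(): the state, without advancing time (a new reading comes with each control period).
- manip.read_camera(name): name is "side" or "top"; returns the picture (400x640x3 uint8, red, green, blue); there is no depth.
- manip.camera_params(name): a dict with "fovy" (degrees; the focal length in pixels is half the picture's height over the tangent of half this angle, whatever the lens; pixels are square), "cx", "cy" (the principal point, pixels), "camera_from_world" (4x4, takes a point from world to camera coordinates). Camera axes: x right, y down, z forward; pixel columns grow to the right and rows downward; lengths in m; the calibration is good to about 2 mm. A picture is of the moment at which its call begins. camera_params takes no time and is no camera call.
- manip.hand_in(): hands the job in; it is judged then, once.
Trained networks look in the newest picture that a camera, given by its name, has taken for a name from the list of things; names that differ only in an ending like _2 or _b are one class to them, and where a whole thing is asked for, a point or a joint stands for the part that bears it (a point fixed in the world has none). Each returns a list of dicts, best first, with "conf" (0 to 1); they miss things now and then, are a little off and sometimes report something else, mostly with a low value. They report only what shows in the picture. A call takes as long as a camera call. They do not tell look-alikes from the thing itself.
- manip.search_frame(camera, thing): "bbox" ([centre column, centre row, width, height] in pixels, round what is visible of it).
The state is a dict: "time_s": time; "joint_pos": joint angles; "dq": joint speeds; "tau": joint torques, N m; "eef_pos": TCP position; "eef_rot": TCP orientation; "force": force on the tool from outside, world axes, zero at the start; "torque": the same for the moment, N m; "width": finger opening in m; "finger_force": force on a finger pad.
Only numpy, scipy, OpenCV 4.12 (cv2) and the standard library are available. Lean on these libraries where they do the work, as an engineer would, in place of code of your own. Each camera call takes 0.05 s, during which the arm holds its last target. There are 200 camera calls.

### The job

Pack the rectangular pump's parts into the divided tote for shipping: the pump housing flat on the floor of the wide bay as it stands now (open bore up), the rectangular cover plate squarely on top of the housing, the rectangular gasket squarely on top of the cover, and the long motor lying on its side on the floor of the narrow bay. Set each part down rather than dropping it, and let go of it. The round cover, round gasket and short motor belong to another pump: leave them where they are, and do not push the beaker or the meter about.

Things in the scene. Friction and masses are not known exactly. Their poses are not given: they have to be found in the camera images.
- tote: fixed blue-grey open tote, outside 280 (x) x 180 (y) x 70 mm high, walls and floor 4 mm, rim 6 mm out at the top. Origin: centre of its underside, on the bench. A 3 mm divider, 56 mm high, stands across it at x = +26 mm. Wide bay: x -136 to +24 mm (centre -56); narrow bay: x +28 to +136 mm (centre +82); both y -86 to +86 mm
- housing_c (a point): pump housing, grey cast aluminium, 0.24 to 0.45 kg: block 76 (x) x 58 (y) x 34 mm (z, up) with a 36 mm bore 26 mm deep in its top; a low foot lug reaches 52 mm from the centre on +x, two brass hose barbs 52 mm on -x; the +-y sides are plain, for gripping. Point: centre of the block, half-way up (17 mm)
- cover_c (a point): rectangular cover, bare aluminium plate 76 (x) x 58 (y) x 10 mm thick (z, up) with four small bolt holes, lying flat, about 0.12 kg. The point is its centre, half-way up (5 mm)
- gasket_c (a point): rectangular gasket, stiff brown cork-rubber, 76 (x) x 58 (y) x 5 mm thick (z, up) with a 38 mm round hole, lying flat, 20 g. The point is its centre, in the middle of the hole, half-way up (2.5 mm)
- long_motor_c (a point): long stepper motor lying on its side, dark grey with bare metal end caps, about 0.34 kg: body 48 (x, along the shaft) x 42 (y) x 42 mm (z, up), a 5 mm shaft stands 24 mm out of the +x end, a 5 mm white plug socket at the -x end. The point is the centre of the body (21 mm up), shaft not counted
- round_cover_c (a point): round cover of the other pump, bare aluminium disc, 66 mm diameter, 10 mm thick, lying flat; not to be packed. The point is its centre, half-way up
- round_gasket_c (a point): round gasket of the other pump, brown cork-rubber ring, 66 mm outside, 40 mm inside, 5 mm thick, lying flat; not to be packed. The point is its centre, half-way up
- short_motor_c (a point): short stepper motor of the other pump, lying on its side, same 42 x 42 mm section as the long one but its body only 24 mm long along the shaft (x); 24 mm of shaft on +x; not to be packed. The point is the centre of the body
- beaker: empty clear glass beaker, 70 mm across, 95 mm high, a bystander standing behind the parts. Origin at the centre of its underside
- meter: yellow and black hand multimeter lying on its back, 165 (x) x 82 (y) x 36 mm high, a bystander behind the parts. Origin at the centre of its underside
There are look-alikes about, which are no part of the job. Leave any orange look-alike of the part that bears long_motor_c alone. What is shaped like the part that bears gasket_c but blue or yellow is not meant.

How it is judged:
By the outcome, as a careful person would: the job done as asked, in the order asked, and still so for the second after the job is handed in, with the robot touching nothing.
It also fails if it takes over 102 s, if anything falls off the work surface, if the arm or the gripper's body presses on something with over 40 N, if the wrist force passes 120 N, or if a joint passes its speed limit or range.

## Working session

There is one attempt and no reset: what is moved stays moved. The work goes in short steps, Python scripts to look and compute and a shell command to move; the robot and the scene stay as the last step left them, time stands still between calls to the robot, and variables do not carry over. Pictures are saved under pics/ and viewed, at most 14 in all, crops included, and the job is handed in when it is done.

```bash
mkdir -p pics; ls; python3 - <<'E'
from rig import manip
import cv2,numpy as np
np.set_printoptions(precision=4,suppress=True)
for n in("top","side"):
    cv2.imwrite(f"pics/{n}0.png",manip.read_camera(n)[:,:,::-1]); p=manip.camera_params(n); print(n,p["fovy"],p["cx"],p["cy"]);print(np.array(p["camera_from_world"]))
for t in["tote","housing_c","cover_c","gasket_c","long_motor_c","round_cover_c","round_gasket_c","short_motor_c"]:
    print(t,[(np.round(d["bbox"]),round(d["conf"],2)) for d in manip.search_frame("top",t)][:4])
s=manip.get_state();print({k:np.round(v,3) for k,v in s.items()})
E
```

```text
pics
top 50.39153140357641 322.76599406058523 200.54619660129077
[[-0.0152 -0.9998 -0.0157  0.0099]
 [-0.9881  0.0174 -0.1531  0.5763]
 [ 0.1534  0.0132 -0.9881  0.9574]
 [ 0.      0.      0.      1.    ]]
side 52.8908049703626 318.217917629673 202.31529484344756
[[ 0.9846 -0.1748  0.0068 -0.5446]
 [-0.0861 -0.518  -0.851   0.0834]
 [ 0.1523  0.8373 -0.5251  0.9255]
 [ 0.      0.      0.      1.    ]]
tote [(array([444., 227., 100., 133.]), 0.72)]
housing_c [(array([213., 231.,  28.,  43.]), 0.64)]
cover_c [(array([355., 186.,  25.,  31.]), 0.97)]
gasket_c [(array([316., 141.,  36.,  31.]), 0.96), (array([212., 125.,  30.,  35.]), 0.83), (array([294., 195.,  26.,  33.]), 0.75)]
long_motor_c [(array([300., 245.,  19.,  25.]), 0.66), (array([321., 297.,  19.,  21.]), 0.64), (array([267., 286.,  26.,  21.]), 0.6)]
round_cover_c []
round_gasket_c [(array([218., 184.,  25.,  27.]), 0.52)]
short_motor_c [(array([208., 283.,  20.,  13.]), 0.61)]
{'time_s': np.float64(0.5), 'joint_pos': array([65.405, 23.917, -0.591, 92.453,  0.267, 63.638, -3.037]), 'dq': array([-0.039, -0.092, -0.04 , -0.013,  0.164, -0.045,  0.123]), 'tau': array([  0.   , -85.048,   0.638, -42.605,  -0.049,   0.014,   0.   ]), 'eef_pos': array([ 0.236, -0.579,  0.205]), 'eef_rot': array([[ 0.926,  0.378, -0.   ],
       [ 0.378, -0.926,  0.   ],
       [-0.   , -0.   , -1.   ]]), 'force': array([-0.44 , -0.219, -0.516]), 'torque': array([ 0.022, -0.075, -0.023]), 'finger_force': np.float64(0.0), 'width': np.float64(0.094)}
```

```bash
python3 - <<'E'
import cv2
a=cv2.imread("pics/top0.png");b=a[80:350,170:530]
cv2.imwrite("pics/top0c.png",cv2.resize(b,None,fx=2.2,fy=2.2,interpolation=cv2.INTER_CUBIC))
E
```

```text
(no output)
```

View pics/top0c.png

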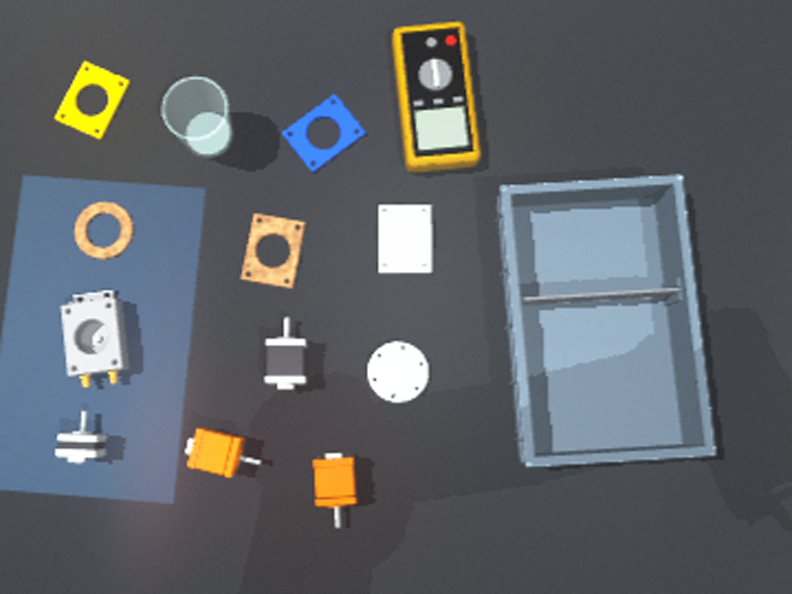

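View pics/side0.png

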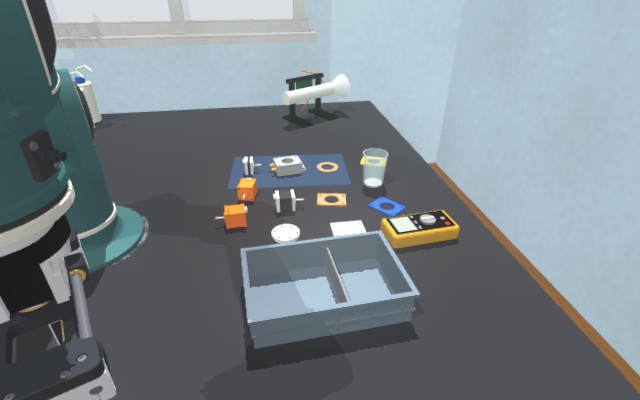

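View pics/top0.png

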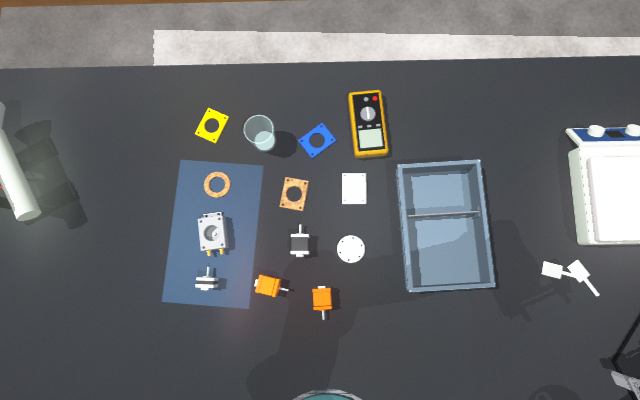

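```bash
cat > h.py <<'E'
import numpy as np,cv2
from scipy.optimize import minimize
from rig import manip
P={n:manip.camera_params(n) for n in("top","side")}
def proj(n,X):
    p=P[n];T=np.array(p["camera_from_world"]);X=np.atleast_2d(X)@T[:3,:3].T+T[:3,3]
    f=200/np.tan(np.radians(p["fovy"]/2));return X[:,:2]/X[:,2:]*f+[p["cx"],p["cy"]]
def ray(n,uv,z):
    p=P[n];T=np.array(p["camera_from_world"]);f=200/np.tan(np.radians(p["fovy"]/2))
    d=np.c_[(np.atleast_2d(uv)-[p["cx"],p["cy"]])/f,np.ones(len(np.atleast_2d(uv)))]@T[:3,:3];c=-T[:3,:3].T@T[:3,3]
    return c+d*((z-c[2])/d[:,2:])
def box(x,y,a,lx,ly,z0,z1):
    c,s=np.cos(a),np.sin(a)
    return np.array([[x+c*i-s*j,y+s*i+c*j,z] for z in(z0,z1) for i,j in((-lx/2,-ly/2),(lx/2,-ly/2),(lx/2,ly/2),(-lx/2,ly/2))])
def fit(n,mask,roi,lx,ly,z0,z1,a0):
    """mask: full-size bool; fit box silhouette (IoU, 6x). returns x,y,yaw deg,IoU"""
    u0,v0,u1,v1=roi;K=6
    m=cv2.resize(mask[v0:v1,u0:u1].astype(np.float32),None,fx=K,fy=K,interpolation=cv2.INTER_LINEAR)
    m=(m>.5).astype(np.uint8);v,u=np.nonzero(m);g=ray(n,[[u.mean()/K+u0,v.mean()/K+v0]],(z0+z1)/2)[0]
    def cost(q):
        pts=(proj(n,box(q[0],q[1],q[2],lx,ly,z0,z1))-[u0,v0]+.5)*K-.5
        im=np.zeros_like(m);cv2.fillConvexPoly(im,cv2.convexHull((pts*16).astype(np.int32)),1,shift=4)
        return -(im&m).sum()/(im|m).sum()
    best=min((minimize(cost,[g[0],g[1],a],method="Nelder-Mead",options=dict(initial_simplex=np.array([[g[0],g[1],a],[g[0]+.006,g[1],a],[g[0],g[1]+.006,a],[g[0],g[1],a+.15]]))) for a in np.radians([a0-8,a0,a0+8])),key=lambda r:r.fun)
    return np.round([best.x[0],best.x[1],np.degrees(best.x[2]),-best.fun],4)
def hull(mask):
    o=np.zeros(mask.shape,np.uint8);v,u=np.nonzero(mask);cv2.fillConvexPoly(o,cv2.convexHull(np.c_[u,v].astype(np.int32)),1);return o>0
def roim(shape,r):
    o=np.zeros(shape,bool);o[r[1]:r[3],r[0]:r[2]]=1;return o
E
python3 - <<'E'
from h import *
im=cv2.imread("pics/top0.png");H=cv2.cvtColor(im,cv2.COLOR_BGR2HSV).astype(int)
h,s,v=H[...,0],H[...,1],H[...,2];S=v.shape
rc=(335,165,375,212);m=(v>150)&roim(S,rc);print("cover",fit("top",m,rc,.076,.058,0,.01,0));M=m.copy()
rg=(272,170,318,220);m=(s>70)&(v>90)&(h<30)&roim(S,rg);m=hull(m);print("gasket",fit("top",m,rg,.076,.058,0,.005,-8));M|=m
rm=(284,220,318,265);m=((v>120)&roim(S,rm)).astype(np.uint8)
m=cv2.morphologyEx(cv2.resize(m,None,fx=3,fy=3,interpolation=0),cv2.MORPH_OPEN,np.ones((1,33)));m=cv2.resize(m,None,fx=1/3,fy=1/3,interpolation=0)
m=hull(m);print("motor",fit("top",m,rm,.048,.042,0,.042,0));M|=m
rh=(192,200,238,262);m=(s<60)&(v>110)&roim(S,rh);M|=m
o=im.copy();c,_=cv2.findContours(M.astype(np.uint8),0,2)
big=lambda i,r,k:cv2.resize(i[r[1]:r[3],r[0]:r[2]],None,fx=k,fy=k,interpolation=cv2.INTER_CUBIC)
cv2.drawContours(o,c,-1,(0,255,0),1)
hh=big(im,rh,9);a=cv2.copyMakeBorder(big(o,(280,165,378,262),5),0,hh.shape[0]-485,0,0,0) if hh.shape[0]>485 else 0
cv2.imwrite("pics/z1.png",np.hstack([hh[:,:300*9],a])[:600,:]if 1 else 0);print(hh.shape,a.shape)
r=(385,150,505,300);cv2.imwrite("pics/z2.png",big(im,r,4))
E
```

```text
cover [ 6.41500000e-01 -6.74000000e-02 -9.10640000e+01 -4.54207866e+14]
gasket [ 0.5272  0.1127 84.8826 -0.    ]
motor [  0.5164   0.1004 -44.6056  -0.    ]
(558, 414, 3) (558, 490, 3)h.py:23: RuntimeWarning: overflow encountered in scalar negative
  return -(im&m).sum()/(im|m).sum()
```

```bash
python3 -c "
import cv2
a=cv2.imread('pics/z1.png');print(a.shape)
b=cv2.imread('pics/z2.png');print(b.shape)"
```

```text
(558, 904, 3)
(600, 480, 3)
```

```bash
sed -i 's|return -(im&m).sum()/(im.m).sum()|return -float((im\&m).sum())/float((im\|m).sum())|' h.py; grep return.-float h.py; python3 - <<'E'
from h import *
im=cv2.imread("pics/top0.png");H=cv2.cvtColor(im,cv2.COLOR_BGR2HSV).astype(int)
h,s,v=H[...,0],H[...,1],H[...,2];S=v.shape
rc=(335,165,375,212);m=(v>150)&roim(S,rc);print("cover",fit("top",m,rc,.076,.058,0,.01,0))
rg=(272,170,318,220);m=hull((s>70)&(v>90)&(h<30)&roim(S,rg));print("gasket",fit("top",m,rg,.076,.058,0,.005,-8))
rm=(284,220,318,265);m=((v>120)&roim(S,rm)).astype(np.uint8)
m=cv2.morphologyEx(cv2.resize(m,None,fx=3,fy=3,interpolation=0),cv2.MORPH_OPEN,np.ones((1,33)));m=cv2.resize(m,None,fx=1/3,fy=1/3,interpolation=0)
m=hull(m);print("motor",fit("top",m,rm,.048,.042,0,.042,0))
a=cv2.imread('pics/z1.png');cv2.imwrite('pics/z1b.png',cv2.resize(a,(800,494)))
E
```

```text
return -float((im&m).sum())/float((im|m).sum())
cover [ 0.6122 -0.0752 -1.0062  0.9676]
gasket [  0.6016   0.0721 -10.9711   0.9203]
motor [ 0.4761  0.0583 -0.6106  0.9769]
```

View pics/z2.png

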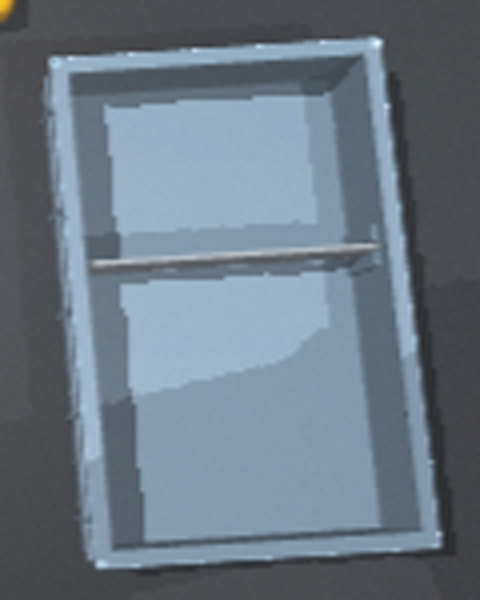

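```bash
sleep 1
```

```text
(no output)
```

View pics/z1b.png

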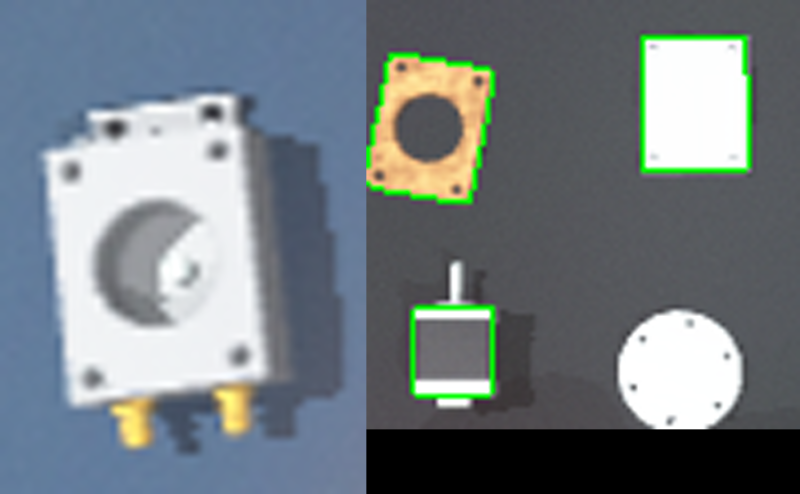

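```bash
python3 - <<'E'
from h import *
from scipy.optimize import least_squares
q=lambda uv,k,o:(np.array(uv,float)+.5)/k-.5+o
def fitc(uv,lx,ly,z,x0):
    L=np.array([[1,1],[1,-1],[-1,-1],[-1,1]])*[lx/2,ly/2]
    def f(p):
        c,s=np.cos(p[2]),np.sin(p[2]);X=L@np.array([[c,s],[-s,c]])+p[:2]
        return (proj("top",np.c_[X,np.full(4,z)])-uv).ravel()
    r=least_squares(f,x0);return np.round(np.r_[r.x[:2],np.degrees(r.x[2])],4),np.round(r.fun,1)
print("hous",fitc(q([(45,153),(243,130),(268,380),(70,405)],7.965,[192,200]),.076,.058,.034,[.5,.25,0]))
print("bore",ray("top",q([[157,264]],7.965,[192,200]),.034), "holes",ray("top",q([[155.25,263.5]],7.965,[192,200]),.034))
print("tote",fitc(q([(50,57),(381,40),(440,548),(95,567)],4,[385,150]),.292,.192,.07,[.5,-.25,0]))
d=ray("top",q([(92,266),(378,246)],4,[385,150]),.058);print(d)
E
```

```text
hous (array([0.5051, 0.2654, 6.7293]), array([ 0.4,  0. , -0.2, -0.4, -0.3,  0.1,  0.1,  0.3]))
bore [[0.50572224 0.26529249 0.034     ]] holes [[0.5058793  0.26581775 0.034     ]]
tote (array([ 0.5141, -0.2757,  2.3222]), array([ 0. , -0.3,  0.1, -0.8,  0.2,  0.4, -0.3,  0.5]))
[[ 0.53452374 -0.19471327  0.058     ]
 [ 0.54330853 -0.35933068  0.058     ]]
```

```bash
cat > go.py <<'E'
import sys,numpy as np
from rig import manip
x,y,z,a=map(float,sys.argv[1:5]);s=manip.get_state();R=np.array(s["eef_rot"]);p=np.array(s["eef_pos"])
yaw=np.degrees(np.arctan2(R[1,0],R[0,0]));d=(yaw-a+90)%180-90
print("t",round(float(s["time_s"]),2),"p",p.round(4),"yaw",yaw.round(2),"w",round(float(s["width"]),4),"F",np.round(s["force"],1),"j7",round(float(s["joint_pos"][6])))
print("shift",np.round(R.T@(np.array([x,y,z])-p),4),"spin",round(d/45,4))
E
python3 go.py .5055 .2655 .15 6.7
```

```text
t 0.5 p [ 0.2363 -0.5786  0.2054] yaw 22.22 w 0.0938 F [-0.4 -0.2 -0.5] j7 -3
shift [ 0.5683 -0.6796  0.0555] spin 0.3448
```

```bash
python3 -m inch '0.5683 -0.6796 0 0.3448 0;0.5683 -0.6796 0 0.3448 0;0.5683 -0.6796 0 0.3448 0;0.5683 -0.6796 0 0.3448 0;0.5683 -0.6796 0 0.3448 0;0.5683 -0.6796 0 0.3448 0;0.5683 -0.6796 0 0.3448 0;0.5683 -0.6796 0 0.3448 0;0.5683 -0.6796 0 0.3448 0;0.5683 -0.6796 0 0.3448 0;0.5683 -0.6796 0 0.3448 0;0.5683 -0.6796 0 0.3448 0'; python3 go.py .5055 .2655 .15 6.7
```

```text
time_s: 1.7
eef_pos: [0.4189, -0.0049, 0.2059]
eef_rot: [[0.993, 0.116, 0.001], [0.116, -0.993, -0.0], [0.001, 0.0, -1.0]]
force: [1.5, -1.1, 0.3]
width: 0.094
finger_force: 0.0
t 1.7 p [ 0.4189 -0.0049  0.2059] yaw 6.69 w 0.094 F [ 1.5 -1.1  0.3] j7 -89
shift [ 0.1175 -0.2585  0.0559] spin -0.0002
```

```bash
python3 -m inch '0.1175 -0.2585 0.05 0 0;0.1175 -0.2585 0.05 0 0;0.1175 -0.2585 0.05 0 0;0.1175 -0.2585 0.05 0 0;0.1175 -0.2585 0.05 0 0;0.1175 -0.2585 0.05 0 0;0.1175 -0.2585 0.05 0 0;0.1175 -0.2585 0.05 0 0;0.1175 -0.2585 0.05 0 0'; python3 go.py .5055 .2655 .008 6.7
```

```text
time_s: 2.6
eef_pos: [0.5052, 0.2624, 0.1556]
eef_rot: [[0.993, 0.116, 0.0], [0.116, -0.993, -0.001], [0.0, 0.001, -1.0]]
force: [0.5, -0.6, -0.4]
width: 0.0937
finger_force: 0.0
t 2.6 p [0.5052 0.2624 0.1556] yaw 6.64 w 0.0937 F [ 0.5 -0.6 -0.4] j7 -127
shift [ 0.0007 -0.0031  0.1476] spin -0.0013
```

```bash
python3 -m inch '0 0 0.05 0 0;0 0 0.1 0 0;0 0 0.13 0 0;0 0 0.146 0 0;0 0 0.146 0 0'; python3 go.py .5055 .2655 .008 6.7
```

```text
time_s: 3.1
eef_pos: [0.5047, 0.2624, 0.0086]
eef_rot: [[0.993, 0.116, -0.002], [0.116, -0.993, -0.001], [-0.002, 0.001, -1.0]]
force: [-1.2, 0.4, 1.1]
width: 0.0942
finger_force: 0.0
t 3.1 p [0.5047 0.2624 0.0086] yaw 6.65 w 0.0942 F [-1.2  0.4  1.1] j7 -134
shift [ 0.0012 -0.003   0.0006] spin -0.0011
```

```bash
python3 -m inch '0.001 -0.003 0 0 0;0.001 -0.003 0 0 255;0.001 -0.003 0 0 255;0.001 -0.003 0 0 255;0.001 -0.003 0 0 255;0.001 -0.003 0 0 255;0.001 -0.003 0 0 255;0.001 -0.003 0 0 255'; python3 go.py .4582 -.2782 .15 2.6
```

```text
time_s: 3.9
eef_pos: [0.5059, 0.2665, 0.0097]
eef_rot: [[0.993, 0.117, 0.0], [0.117, -0.993, -0.0], [0.0, 0.0, -1.0]]
force: [-0.2, -2.0, 5.9]
width: 0.0581
finger_force: 30.0
t 3.9 p [0.5059 0.2665 0.0097] yaw 6.7 w 0.0581 F [-0.2 -2.   5.9] j7 -134
shift [-0.1109  0.5354 -0.1402] spin 0.0911
```

```bash
python3 -m inch '0 0 -0.03 0 255;0 0 -0.07 0 255;0 0 -0.12 0 255;0 0 -0.14 0 255;-0.1109 0.5354 -0.14 0.0911 255;-0.1109 0.5354 -0.14 0.0911 255;-0.1109 0.5354 -0.14 0.0911 255;-0.1109 0.5354 -0.14 0.0911 255;-0.1109 0.5354 -0.14 0.0911 255;-0.1109 0.5354 -0.14 0.0911 255;-0.1109 0.5354 -0.14 0.0911 255;-0.1109 0.5354 -0.14 0.0911 255'; python3 go.py .4582 -.2782 .1 2.6
```

```text
time_s: 5.1
eef_pos: [0.4701, -0.1337, 0.1494]
eef_rot: [[0.999, 0.046, -0.0], [0.046, -0.999, 0.0], [-0.0, -0.0, -1.0]]
force: [0.5, -0.4, -3.9]
width: 0.0579
finger_force: 30.0
t 5.1 p [ 0.4701 -0.1337  0.1494] yaw 2.61 w 0.0579 F [ 0.5 -0.4 -3.9] j7 -83
shift [-0.0184  0.1438  0.0494] spin 0.0002
```

```bash
python3 -m inch '-0.0184 0.1438 0 0 255;-0.0184 0.1438 0 0 255;-0.0184 0.1438 0 0 255;-0.0184 0.1438 0 0 255;-0.0184 0.1438 0.04 0 255;-0.0184 0.1438 0.07 0 255;-0.0184 0.1438 0.1 0 255;-0.0184 0.1438 0.11 0 255;-0.0184 0.1438 0.11 0 255'; python3 - <<'E'
from h import *
im=manip.read_camera("top")[:,:,::-1];cv2.imwrite("pics/t3.png",cv2.resize(im[150:300,385:505],None,fx=4,fy=4))
E
python3 go.py .4582 -.2782 .0137 2.6
```

```text
time_s: 6.0
eef_pos: [0.4584, -0.2757, 0.0385]
eef_rot: [[0.999, 0.046, -0.002], [0.046, -0.999, 0.002], [-0.002, -0.002, -1.0]]
force: [-0.4, 0.2, -2.8]
width: 0.0577
finger_force: 30.0
t 6.05 p [ 0.4592 -0.2761  0.0397] yaw 2.62 w 0.0577 F [-0.9 -1.4 -2.5] j7 -71
shift [-0.001  0.002  0.026] spin 0.0004
```

```bash
python3 -m inch '0 0 0.012 0 255;0 0 0.02 0 255;0 0 0.023 0 255;0 0 0.0245 0 255;0 0 0.0245 0 255'; python3 go.py .4582 -.2782 .0137 2.6
```

```text
time_s: 6.55
eef_pos: [0.4591, -0.2763, 0.0149]
eef_rot: [[0.999, 0.045, -0.0], [0.045, -0.999, 0.0], [-0.0, -0.0, -1.0]]
force: [0.5, -0.6, -3.8]
width: 0.0582
finger_force: 30.0
t 6.55 p [ 0.4591 -0.2763  0.0149] yaw 2.6 w 0.0582 F [ 0.5 -0.6 -3.8] j7 -72
shift [-0.001   0.0018  0.0012] spin 0.0001
```

```bash
python3 -m inch '0 0 0.0005 0 255;0 0 0.001 0 255;0 0 0.001 0 255'; python3 -m inch '0 0 0.0005 0 255;0 0 0.001 0 255;0 0 0.001 0 255'
```

```text
time_s: 6.85
eef_pos: [0.4591, -0.2764, 0.014]
eef_rot: [[0.999, 0.045, 0.0], [0.045, -0.999, -0.0], [0.0, 0.0, -1.0]]
force: [0.1, -0.3, -3.5]
width: 0.0579
finger_force: 30.0
time_s: 7.15
eef_pos: [0.4591, -0.2764, 0.0136]
eef_rot: [[0.999, 0.046, -0.0], [0.046, -0.999, -0.0], [-0.0, 0.0, -1.0]]
force: [-4.8, 3.4, 13.1]
width: 0.058
finger_force: 30.0
```

```bash
python3 -m inch '0 0 -0.0005 0 255;0 0 -0.0005 0 0;0 0 -0.0005 0 0;0 0 -0.0005 0 0;0 0 -0.0005 0 0;0 0 -0.0005 0 0;0 0 -0.04 0 0;0 0 -0.09 0 0;0 0 -0.135 0 0;0 0 -0.135 0 0'; python3 go.py .6122 -.0752 .15 -1
```

```text
time_s: 8.15
eef_pos: [0.4615, -0.2776, 0.1535]
eef_rot: [[0.999, 0.045, 0.007], [0.045, -0.999, -0.005], [0.007, 0.005, -1.0]]
force: [0.4, -0.0, -0.9]
width: 0.0938
finger_force: 0.0
t 8.15 p [ 0.4615 -0.2776  0.1535] yaw 2.61 w 0.0938 F [ 0.4 -0.  -0.9] j7 -67
shift [ 0.1597 -0.1954  0.0036] spin 0.0801
```

```bash
python3 -m inch '0.1587 -0.1964 0 0.08 0;0.1587 -0.1964 0 0.08 0;0.1587 -0.1964 0 0.08 0;0.1587 -0.1964 0 0.08 0;0.1587 -0.1964 0 0.08 0;0.1587 -0.1964 0 0.08 0;0.1587 -0.1964 0 0.08 0;0.1587 -0.1964 0.04 0.08 0;0.1587 -0.1964 0.08 0.08 0;0.1587 -0.1964 0.11 0.08 0;0.1587 -0.1964 0.11 0.08 0'; python3 - <<'E'
from h import *
im=manip.read_camera("top")[:,:,::-1];cv2.imwrite("pics/t4f.png",im);cv2.imwrite("pics/t4.png",cv2.resize(im[150:300,330:520],None,fx=4,fy=4,interpolation=cv2.INTER_CUBIC))
E
python3 go.py .6122 -.0752 .001 -1
```

```text
time_s: 9.25
eef_pos: [0.6056, -0.0745, 0.0343]
eef_rot: [[1.0, -0.019, -0.006], [-0.019, -1.0, 0.0], [-0.006, -0.0, -1.0]]
force: [0.0, -0.3, 0.1]
width: 0.0939
finger_force: 0.0
t 9.3 p [ 0.6072 -0.0742  0.0369] yaw -1.09 w 0.0941 F [0.5 0.4 0.4] j7 -101
shift [0.0052 0.0009 0.0359] spin -0.0019
```

View pics/t4.png

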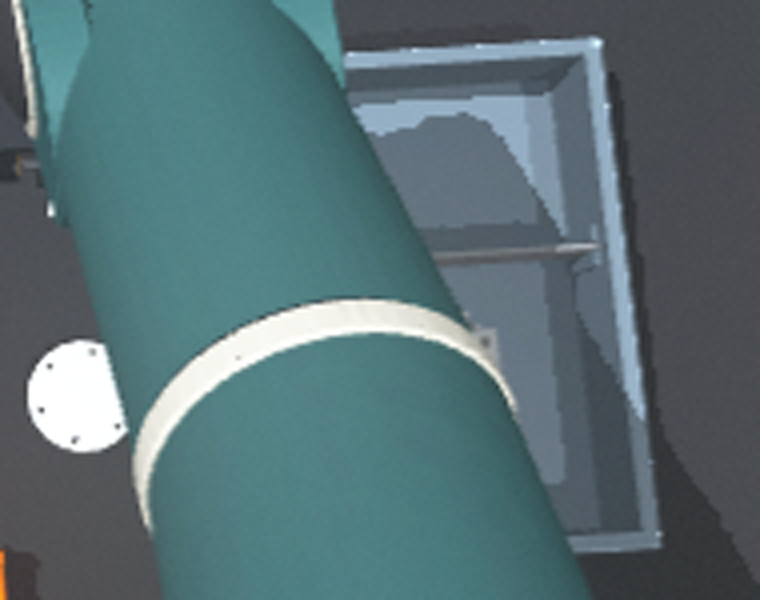

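```bash
python3 -m inch '0 0 0 0 0;0 0 0 0 0;0 0 0 0 0' | head -2; python3 go.py .6122 -.0752 .001 -1
```

```text
time_s: 9.6
eef_pos: [0.6094, -0.0733, 0.0394]
t 9.6 p [ 0.6094 -0.0733  0.0394] yaw -1.01 w 0.0941 F [ 0.3 -0.5  0.5] j7 -101
shift [0.0028 0.0019 0.0384] spin -0.0003
```

```bash
python3 -m inch '0.0028 0.0019 0.02 0 0;0.0028 0.0019 0.032 0 0;0.0028 0.0019 0.037 0 0;0.0028 0.0019 0.0375 0 0;0.0028 0.0019 0.0375 0 0;0.0028 0.0019 0.0375 0 0'; python3 go.py .6122 -.0752 .0012 -1
```

```text
time_s: 10.2
eef_pos: [0.6116, -0.0748, 0.0007]
eef_rot: [[1.0, -0.017, 0.0], [-0.017, -1.0, 0.0], [0.0, -0.0, -1.0]]
force: [-0.4, -0.5, -0.3]
width: 0.0938
finger_force: 0.0
t 10.2 p [ 0.6116 -0.0748  0.0007] yaw -0.99 w 0.0938 F [-0.4 -0.5 -0.3] j7 -101
shift [ 0.0006  0.0004 -0.0005] spin 0.0002
```

```bash
python3 -m inch '0.0006 0.0004 -0.0005 0 0;0.0006 0.0004 -0.0005 0 255;0.0006 0.0004 -0.0005 0 255;0.0006 0.0004 -0.0005 0 255;0.0006 0.0004 -0.0005 0 255;0.0006 0.0004 -0.0005 0 255;0.0006 0.0004 -0.0005 0 255;0.0006 0.0004 -0.0005 0 255'; python3 -m inch '0 0 -0.03 0 255;0 0 -0.07 0 255;0 0 -0.1 0 255;0 0 -0.14 0 255;-0.1 -0.2 -0.15 0 255;-0.1 -0.2 -0.15 0 255;-0.1 -0.2 -0.15 0 255;-0.1 -0.2 -0.15 0 255;-0.1 -0.2 -0.15 0 255'; python3 - <<'E'
from h import *
im=manip.read_camera("top")[:,:,::-1];cv2.imwrite("pics/t5f.png",im);cv2.imwrite("pics/t5.png",cv2.resize(im[200:300,390:510],None,fx=6,fy=6,interpolation=cv2.INTER_CUBIC))
E
```

```text
time_s: 11.0
eef_pos: [0.612, -0.0753, 0.0009]
eef_rot: [[1.0, -0.017, -0.0], [-0.017, -1.0, 0.0], [-0.0, -0.0, -1.0]]
force: [-0.0, -0.4, 0.2]
width: 0.0578
finger_force: 30.0
time_s: 11.9
eef_pos: [0.5134, 0.1303, 0.1514]
eef_rot: [[1.0, -0.013, 0.0], [-0.013, -1.0, 0.001], [0.0, -0.001, -1.0]]
force: [0.3, -0.7, -1.3]
width: 0.0575
finger_force: 30.0
```

View pics/t5.png

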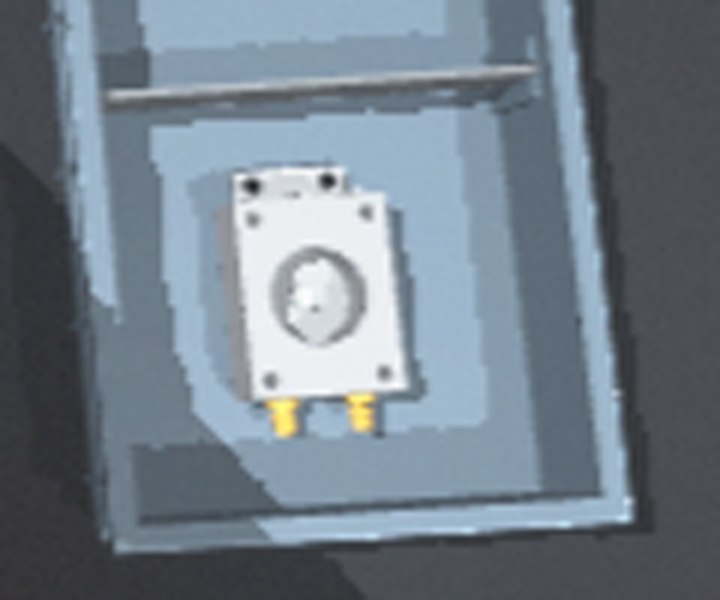

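```bash
python3 - <<'E'
from h import *
q=lambda uv:(np.array(uv,float)+.5)/6-.5+[390,200]
r=ray("top",q([(253,219),(366,212),(384,372),(270,380),(319,296)]),.038);print(r.round(4),r[:4].mean(0))
f=(r[0]+r[1]-r[2]-r[3]);print(np.degrees(np.arctan2(f[1],f[0])), np.degrees(np.arctan2(*(r[0]-r[1])[[0,1]])))
E
python3 go.py .4587 -.2764 .1 2.6
```

```text
[[ 0.489  -0.2524  0.038 ]
 [ 0.4911 -0.2963  0.038 ]
 [ 0.4294 -0.2994  0.038 ]
 [ 0.4271 -0.2556  0.038 ]
 [ 0.4589 -0.2762  0.038 ]] [ 0.45915148 -0.27591359  0.038     ]
2.918327263868173 -2.6147749903275073
t 11.95 p [0.5126 0.1326 0.1516] yaw -0.62 w 0.0573 F [-1.7  5.  -0.7] j7 -119
shift [-0.0495  0.4096  0.051 ] spin -0.0716
```

```bash
python3 -m inch '-0.0495 0.4096 0 -0.0716 255;-0.0495 0.4096 0 -0.0716 255;-0.0495 0.4096 0 -0.0716 255;-0.0495 0.4096 0 -0.0716 255;-0.0495 0.4096 0 -0.0716 255;-0.0495 0.4096 0 -0.0716 255;-0.0495 0.4096 0 -0.0716 255;-0.0495 0.4096 0 -0.0716 255;-0.0495 0.4096 0 -0.0716 255;-0.0495 0.4096 0.04 -0.0716 255;-0.0495 0.4096 0.08 -0.0716 255;-0.0495 0.4096 0.08 -0.0716 255' | head -2;python3 -m inch '0 0 0 0 255;0 0 0 0 255;0 0 0 0 255' | head -1; python3 go.py .4588 -.2763 .0395 2.6
```

```text
time_s: 13.15
eef_pos: [0.4564, -0.2807, 0.067]
time_s: 13.45
t 13.45 p [ 0.4598 -0.2827  0.0727] yaw 2.23 w 0.0575 F [-0.5  0.8 -1. ] j7 -69
shift [-0.0009 -0.0065  0.0332] spin -0.0081
```

```bash
python3 -m inch '-0.0009 -0.0065 0.005 -0.0085 255;-0.0009 -0.0065 0.015 -0.0085 255;-0.0009 -0.0065 0.022 -0.0085 255;-0.0009 -0.0065 0.028 -0.0085 255;-0.0009 -0.0065 0.031 -0.0085 255;-0.0009 -0.0065 0.0315 -0.0085 255;-0.0009 -0.0065 0.0315 -0.0085 255;-0.0009 -0.0065 0.0315 -0.0085 255' | head -2; python3 go.py .459 -.2763 .0389 2.6
```

```text
time_s: 14.25
eef_pos: [0.4579, -0.2759, 0.0395]
t 14.25 p [ 0.4579 -0.2759  0.0395] yaw 2.61 w 0.0575 F [-0.1 -1.1 -1.1] j7 -70
shift [0.0011 0.0005 0.0006] spin 0.0002
```

```bash
python3 -m inch '0.001 0.0005 0 0 255;0.001 0.0005 0.0004 0 255;0.001 0.0005 0.0008 0 255;0.001 0.0005 0.0008 0 255' ; python3 go.py .459 -.2763 .0389 2.6
```

```text
time_s: 14.65
eef_pos: [0.4589, -0.2763, 0.0389]
eef_rot: [[0.999, 0.045, 0.0], [0.045, -0.999, -0.0], [0.0, 0.0, -1.0]]
force: [-1.1, 0.8, 3.9]
width: 0.0578
finger_force: 30.0
t 14.65 p [ 0.4589 -0.2763  0.0389] yaw 2.61 w 0.0578 F [-1.1  0.8  3.9] j7 -70
shift [ 0.0001 -0.     -0.    ] spin 0.0001
```

Contact; release, rise, and go to the gasket.

```bash
python3 -m inch '0 0 0 0 255;0 0 0 0 0;0 0 0 0 0;0 0 0 0 0;0 0 0 0 0;0 0 0 0 0;0 0 -0.03 0 0;0 0 -0.07 0 0;0 0 -0.11 0 0;0 0 -0.11 0 0;0 0 -0.11 0 0' | head -2; python3 go.py .6016 .0721 .05 -11
```

```text
time_s: 15.75
eef_pos: [0.459, -0.2765, 0.1492]
t 15.75 p [ 0.459  -0.2765  0.1492] yaw 2.6 w 0.0938 F [ 0.1  1.1 -0.7] j7 -67
shift [ 0.1582 -0.3419  0.099 ] spin 0.3022
```

```bash
python3 -m inch '0.1582 -0.3419 0 0.3022 0;0.1582 -0.3419 0 0.3022 0;0.1582 -0.3419 0 0.3022 0;0.1582 -0.3419 0 0.3022 0;0.1582 -0.3419 0 0.3022 0;0.1582 -0.3419 0 0.3022 0;0.1582 -0.3419 0 0.3022 0;0.1582 -0.3419 0 0.3022 0;0.1582 -0.3419 0.04 0.3022 0;0.1582 -0.3419 0.08 0.3022 0;0.1582 -0.3419 0.11 0.3022 0;0.1582 -0.3419 0.11 0.3022 0' | head -2; python3 -m inch '0 0 0 0 0;0 0 0 0 0;0 0 0 0 0'|head -1; python3 - <<'E'
from h import *
q=lambda uv:(np.array(uv,float)-[366.4,0]+.5)/4.425-.5+[280,165]
r=ray("top",q([(402,67),(479,81),(456,189),(379,175),(428,128)]),.005);print(r[:4].mean(0),r[4]);f=r[0]+r[1]-r[2]-r[3];print(np.degrees(np.arctan2(f[1],f[0])))
E
python3 go.py .6016 .0721 .001 -11
```

```text
time_s: 16.95
eef_pos: [0.5979, 0.0722, 0.0337]
time_s: 17.25
[0.60134121 0.07204085 0.005     ] [0.6012147 0.0726065 0.005    ]
-12.167682228681018
t 17.25 p [0.6021 0.0726 0.0402] yaw -11.0 w 0.0945 F [-0.2 -0.2 -0.1] j7 -124
shift [-0.0005  0.0006  0.0392] spin 0.0
```

```bash
python3 -m inch '-0.0006 0.0003 0.02 0.012 0;-0.0006 0.0003 0.033 0.012 0;-0.0006 0.0003 0.038 0.012 0;-0.0006 0.0003 0.039 0.012 0;-0.0006 0.0003 0.039 0.012 0;-0.0006 0.0003 0.039 0.012 0' | head -4; python3 go.py .6014 .0722 .001 -11.5
```

```text
time_s: 17.85
eef_pos: [0.6003, 0.0722, 0.0003]
eef_rot: [[0.98, -0.2, -0.001], [-0.2, -0.98, -0.0], [-0.001, 0.001, -1.0]]
force: [-7.3, -1.4, 9.6]
t 17.85 p [6.003e-01 7.220e-02 3.000e-04] yaw -11.51 w 0.0938 F [-7.3 -1.4  9.6] j7 -126
shift [ 0.0011 -0.0003 -0.0007] spin -0.0003
```

```bash
python3 -m inch '0.0011 -0.0003 -0.0006 0 0;0.0011 -0.0003 -0.0007 0 0;0.0011 -0.0003 -0.0007 0 255;0.0011 -0.0003 -0.0007 0 255;0.0011 -0.0003 -0.0007 0 255;0.0011 -0.0003 -0.0007 0 255;0.0011 -0.0003 -0.0007 0 255;0.0011 -0.0003 -0.0007 0 255;0.0011 -0.0003 -0.0007 0 255';python3 go.py .6014 .0722 .001 -11.5;  python3 -m inch '0 0 -0.03 0 255;0 0 -0.07 0 255;0 0 -0.1 0 255;0 0 -0.14 0 255;0 0 -0.15 0 255;0 0 -0.15 0 255;0 0 -0.15 0 255'; python3 - <<'E'
from h import *
im=manip.read_camera("top")[:,:,::-1];cv2.imwrite("pics/t6f.png",im);cv2.imwrite("pics/t6.png",cv2.resize(im[100:300,260:510],None,fx=3,fy=3,interpolation=cv2.INTER_CUBIC))
cv2.imwrite("pics/s6.png",manip.read_camera("side")[:,:,::-1])
E
python3 go.py .459 -.2763 .15 2.6
```

```text
time_s: 18.75
eef_pos: [0.6018, 0.0724, 0.0004]
eef_rot: [[0.98, -0.2, -0.0], [-0.2, -0.98, 0.0], [-0.0, -0.0, -1.0]]
force: [0.2, -0.3, 1.9]
width: 0.0573
finger_force: 30.1
t 18.75 p [6.018e-01 7.240e-02 4.000e-04] yaw -11.53 w 0.0573 F [ 0.2 -0.3  1.9] j7 -126
shift [-0.0003  0.0003 -0.0006] spin -0.0007
time_s: 19.45
eef_pos: [0.6012, 0.0722, 0.1492]
eef_rot: [[0.98, -0.2, -0.001], [-0.2, -0.98, -0.0], [-0.001, 0.0, -1.0]]
force: [-0.0, -0.0, -1.4]
width: 0.0577
finger_force: 30.0
t 19.55 p [0.601  0.0722 0.1487] yaw -11.53 w 0.057 F [ 0.1  0.1 -0.7] j7 -121
shift [-0.0695  0.3699 -0.0009] spin -0.314
```

View pics/t6.png

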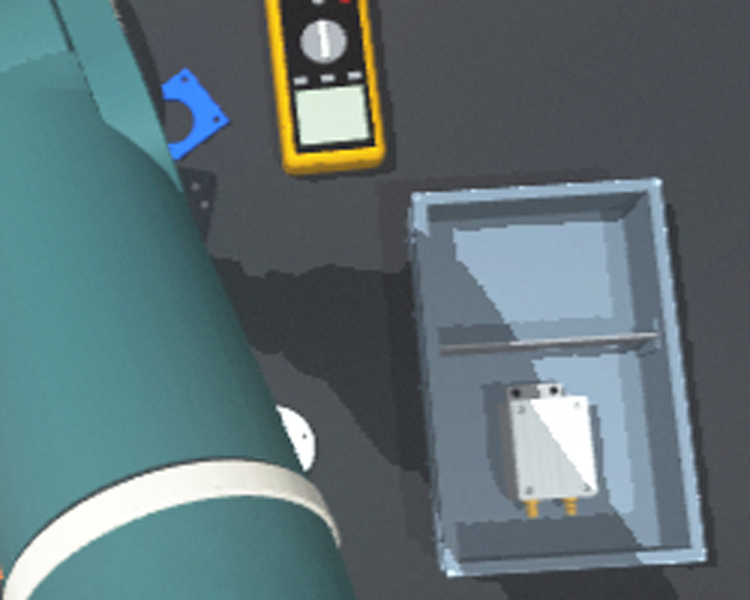

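```bash
python3 -m inch '-0.0695 0.3699 0 -0.314 255;-0.0695 0.3699 0 -0.314 255;-0.0695 0.3699 0 -0.314 255;-0.0695 0.3699 0 -0.314 255;-0.0695 0.3699 0 -0.314 255;-0.0695 0.3699 0 -0.314 255;-0.0695 0.3699 0 -0.314 255;-0.0695 0.3699 0 -0.314 255;-0.0695 0.3699 0 -0.314 255;-0.0695 0.3699 0.04 -0.314 255;-0.0695 0.3699 0.07 -0.314 255;-0.0695 0.3699 0.07 -0.314 255' | head -2;python3 -m inch '0 0 0 0 255;0 0 0 0 255;0 0 0 0 255' | head -1; python3 go.py .4592 -.2763 .0495 2.6
```

```text
time_s: 20.75
eef_pos: [0.4577, -0.2741, 0.0765]
time_s: 21.05
t 21.05 p [ 0.4605 -0.2764  0.0817] yaw 2.61 w 0.0576 F [-0.9 -0.7 -0.2] j7 -70
shift [-0.0013 -0.0002  0.0322] spin 0.0002
```

```bash
python3 -m inch '-0.0013 -0.0002 0.015 0 255;-0.0013 -0.0002 0.025 0 255;-0.0013 -0.0002 0.03 0 255;-0.0013 -0.0002 0.0305 0 255;-0.0013 -0.0002 0.0305 0 255;-0.0013 -0.0002 0.0305 0 255' | head -2; python3 go.py .4592 -.2763 .0485 2.6
```

```text
time_s: 21.65
eef_pos: [0.4587, -0.2761, 0.0503]
t 21.65 p [ 0.4587 -0.2761  0.0503] yaw 2.59 w 0.0575 F [-0.3  0.7 -0.7] j7 -71
shift [0.0005 0.0002 0.0018] spin -0.0001
```

```bash
python3 -m inch '0.0004 0.0002 0.0006 0 255;0.0004 0.0002 0.0012 0 255;0.0004 0.0002 0.0016 0 255;0.0004 0.0002 0.0016 0 255'; python3 go.py .4592 -.2763 .0485 2.6
```

```text
time_s: 22.05
eef_pos: [0.4588, -0.2763, 0.0483]
eef_rot: [[0.999, 0.045, 0.0], [0.045, -0.999, -0.0], [-0.0, 0.0, -1.0]]
force: [0.5, 0.9, 1.6]
width: 0.0574
finger_force: 30.1
t 22.05 p [ 0.4588 -0.2763  0.0483] yaw 2.6 w 0.0574 F [0.5 0.9 1.6] j7 -71
shift [ 0.0004  0.0001 -0.0002] spin -0.0001
```

```bash
python3 -m inch '0.0003 0 0.0002 0 255;0.0003 0 0.0002 0 0;0.0003 0 0.0002 0 0;0.0003 0 0.0002 0 0;0.0003 0 0.0002 0 0;0.0003 0 0.0002 0 0;0 0 -0.03 0 0;0 0 -0.07 0 0;0 0 -0.11 0 0;0 0 -0.11 0 0;0 0 -0.11 0 0' | head -2; python3 go.py .4761 .0583 .05 -.6
```

```text
time_s: 23.15
eef_pos: [0.459, -0.2765, 0.1588]
t 23.15 p [ 0.459  -0.2765  0.1588] yaw 2.59 w 0.0942 F [ 0.4  0.3 -2.3] j7 -67
shift [ 0.0321 -0.3338  0.1085] spin 0.0708
```

```bash
python3 -m inch '0.0321 -0.3338 0 0.0708 0;0.0321 -0.3338 0 0.0708 0;0.0321 -0.3338 0 0.0708 0;0.0321 -0.3338 0 0.0708 0;0.0321 -0.3338 0 0.0708 0;0.0321 -0.3338 0 0.0708 0;0.0321 -0.3338 0 0.0708 0;0.0321 -0.3338 0 0.0708 0;0.0321 -0.3338 0.03 0.0708 0;0.0321 -0.3338 0.06 0.0708 0;0.0321 -0.3338 0.085 0.0708 0;0.0321 -0.3338 0.085 0.0708 0' | head -2; python3 -m inch '0 0 0 0 0;0 0 0 0 0;0 0 0 0 0'|head -1; python3 - <<'E'
from h import *
im=manip.read_camera("top")[:,:,::-1];cv2.imwrite("pics/t7.png",cv2.resize(im[200:300,390:510],None,fx=6,fy=6,interpolation=cv2.INTER_CUBIC))
E
python3 go.py .4761 .0583 .01 -.6
```

```text
time_s: 24.35
eef_pos: [0.4732, 0.058, 0.07]
time_s: 24.65
t 24.7 p [0.4763 0.0586 0.0742] yaw -0.6 w 0.0937 F [ 0.8  0.3 -0.2] j7 -115
shift [-0.0003  0.0003  0.0642] spin -0.0001
```

View pics/t7.png

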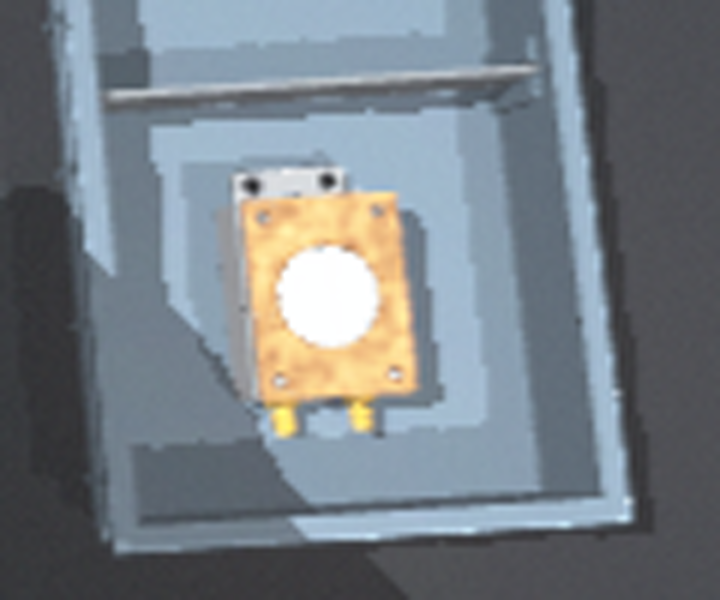

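```bash
python3 -m inch '-0.0002 0.0003 0.03 0 0;-0.0002 0.0003 0.055 0 0;-0.0002 0.0003 0.064 0 0;-0.0002 0.0003 0.064 0 0;-0.0002 0.0003 0.064 0 0;-0.0002 0.0003 0.064 0 255;-0.0002 0.0003 0.064 0 255;-0.0002 0.0003 0.064 0 255;-0.0002 0.0003 0.064 0 255;-0.0002 0.0003 0.064 0 255;-0.0002 0.0003 0.064 0 255;-0.0002 0.0003 0.064 0 255'; python3 go.py .4761 .0583 .01 -.6
```

```text
time_s: 25.9
eef_pos: [0.4755, 0.0583, 0.0092]
eef_rot: [[1.0, -0.01, -0.0], [-0.01, -1.0, -0.0], [-0.0, 0.0, -1.0]]
force: [0.2, -0.7, 0.9]
width: 0.0417
finger_force: 30.1
t 25.9 p [0.4755 0.0583 0.0092] yaw -0.59 w 0.0417 F [ 0.2 -0.7  0.9] j7 -120
shift [ 0.0006 -0.     -0.0008] spin 0.0002
```

```bash
python3 -m inch '0 0 -0.03 0 255;0 0 -0.07 0 255;0 0 -0.11 0 255;0 0 -0.15 0 255;0 0 -0.15 0 255;0 0 -0.15 0 255' | tail -2; python3 go.py .586 -.2724 .16 2.6
```

```text
width: 0.042
finger_force: 30.0
t 26.5 p [0.4755 0.0581 0.1592] yaw -0.61 w 0.042 F [-0.8  0.3 -4.4] j7 -110
shift [ 0.114   0.3293 -0.0006] spin -0.0714
```

```bash
python3 -m inch '0.114 0.3293 0 -0.0714 255;0.114 0.3293 0 -0.0714 255;0.114 0.3293 0 -0.0714 255;0.114 0.3293 0 -0.0714 255;0.114 0.3293 0 -0.0714 255;0.114 0.3293 0 -0.0714 255;0.114 0.3293 0 -0.0714 255;0.114 0.3293 0 -0.0714 255;0.114 0.3293 0 -0.0714 255;0.114 0.3293 0.03 -0.0714 255;0.114 0.3293 0.06 -0.0714 255;0.114 0.3293 0.06 -0.0714 255' | head -2; python3 -m inch '0 0 0 0 255;0 0 0 0 255;0 0 0 0 255'|head -1; python3 go.py .586 -.2724 .0142 2.6
```

```text
time_s: 27.7
eef_pos: [0.5835, -0.2695, 0.0945]
time_s: 28.0
t 28.0 p [ 0.5869 -0.272   0.1007] yaw 2.64 w 0.0418 F [ 0.2  0.  -3.4] j7 -77
shift [-0.001   0.0002  0.0865] spin 0.001
```

```bash
python3 -m inch '-0.001 0 0.03 0 255;-0.001 0 0.06 0 255;-0.001 0 0.075 0 255;-0.001 0 0.083 0 255;-0.001 0 0.085 0 255;-0.001 0 0.085 0 255;-0.001 0 0.085 0 255' | head -4; python3 go.py .586 -.2724 .0132 2.6
```

```text
time_s: 28.7
eef_pos: [0.5859, -0.2723, 0.0154]
eef_rot: [[0.999, 0.046, 0.001], [0.046, -0.999, -0.001], [0.001, 0.001, -1.0]]
force: [0.1, -0.1, -3.9]
t 28.7 p [ 0.5859 -0.2723  0.0154] yaw 2.62 w 0.0419 F [ 0.1 -0.1 -3.9] j7 -79
shift [0.0001 0.0001 0.0022] spin 0.0005
```

```bash
python3 -m inch '0 0 0.0006 0 255;0 0 0.0012 0 255;0 0 0.0018 0 255;0 0 0.0022 0 255;0 0 0.0022 0 255'
```

```text
time_s: 29.2
eef_pos: [0.5854, -0.2722, 0.0133]
eef_rot: [[0.999, 0.046, 0.0], [0.046, -0.999, -0.001], [0.0, 0.001, -1.0]]
force: [-6.8, 2.4, 14.2]
width: 0.0418
finger_force: 30.0
```

Contact; release, rise and move clear.

```bash
python3 -m inch '0 0 -0.0004 0 255;0 0 -0.0004 0 0;0 0 -0.0004 0 0;0 0 -0.0004 0 0;0 0 -0.0004 0 0;0 0 -0.0004 0 0;0 0 -0.0004 0 0;0 0 -0.04 0 0;0 0 -0.09 0 0;0 0 -0.14 0 0;0 0 -0.16 0 0;0 0 -0.16 0 0' | head -2; python3 -m inch '-0.1 -0.35 0 0 0;-0.1 -0.35 0 0 0;-0.1 -0.35 0 0 0;-0.1 -0.35 0 0 0;-0.1 -0.35 0 0 0;-0.1 -0.35 0 0 0;-0.1 -0.35 0 0 0;-0.1 -0.35 0 0 0;-0.1 -0.35 0 0 0;-0.1 -0.35 0 0 0' | head -2; python3 - <<'E'
from h import *
im=manip.read_camera("top")[:,:,::-1];cv2.imwrite("pics/t8.png",cv2.resize(im[100:300,260:510],None,fx=3,fy=3,interpolation=cv2.INTER_CUBIC))
E
```

```text
time_s: 30.4
eef_pos: [0.5867, -0.2727, 0.1757]
time_s: 31.4
eef_pos: [0.4694, 0.072, 0.1716]
```

View pics/t8.png

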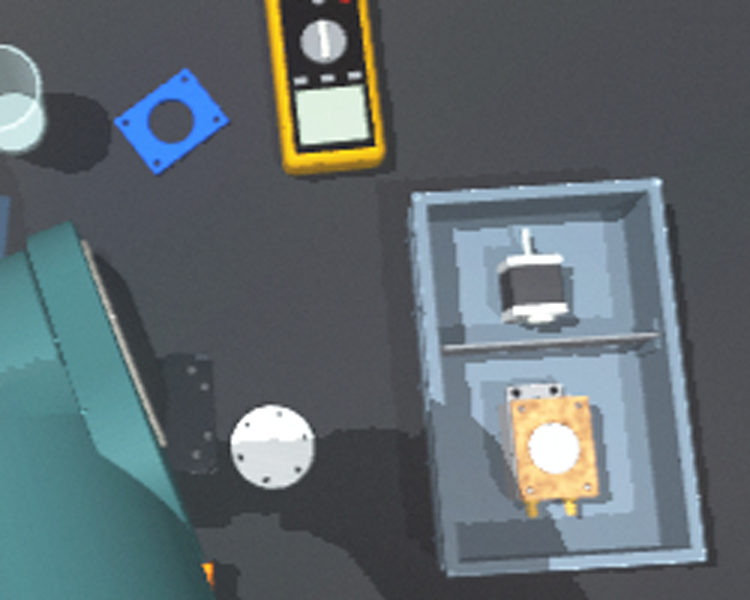

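The picture shows the motor flat in the narrow bay at (533,285) and the aligned stack in the wide bay at (553,448). The round cover is at (272,447), where it started.

```bash
python3 -m inch '0 0 0 0 0;0 0 0 0 0;0 0 0 0 0' | head -1; python3 -c "
from rig import manip
print(manip.hand_in())"
```

```text
time_s: 31.75
the job is handed in; nothing more can be done
None
```

The job is handed in at about 32 s: the housing, cover and gasket are stacked squarely in the wide bay, the long motor lies on its side in the narrow bay, each part was set down and released, and I moved nothing else.

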